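# Shut the tool case: break the locked lid stay, lower the lid, turn the catch

### The job

Shut the wooden tool case: push the red pad of the lid stay so that its locked knuckle breaks, then take the lid by its black handle and lower it gently all the way down, never letting it drop. Then turn the red catch on the front a quarter turn so that it lies across the lid and keeps it shut. Leave the mug, the standing pale seal and the orange marker beside the case as they are.

Things in the scene. Friction and masses are not known exactly. Their poses are not given: they have to be found in the camera images.
- case: Light plywood tool case, fixed to the desk, 190 (x) x 280 (y) x 110 mm high without its lid, walls 8 mm; its yaw varies. Origin: centre of its underside. x points from the front wall to the rear wall, where the lid is hinged; y to the left seen from the front; z up. The stay is inside the right (-y) wall, the catch on a post at the front wall on the left (+y).
- lid_hinge (a point): Middle of the lid's hinge line, at the top of the rear wall, in case axes (95, 0, 110) mm from the case's origin. The line runs along the case's y. The lid is a board 190 x 280 x 12 mm that ends 190 mm from this line.
- lid (a joint): Lid angle in rad: 0 = wide open on the locked stay, board 1.36 rad above level; grows as it comes down; 1.36 = shut, level on the rim. The lid weighs about 0.5 kg. With the stay broken the stiff hinge alone holds the lid while this is below about 0.2; further down it falls unless held. While the stay is locked the lid cannot be lowered.
- lid_handle (a point): Centre of the black round bar (12 mm thick, straight for 96 mm along the case's y) of the bow handle on the lid's front edge; 34 mm free gap to the lid. The bar is 230 mm from the hinge line, 6 mm above the board's underside plane: about 336 mm above the desk when open, 116 mm when shut. Held lightly it turns between the fingers, so the hand can keep pointing down.
- stay_pad (a point): Centre of the outer face of the red push pad (28 x 28 mm) at the stay's knuckle, 113 mm right of the case's middle. Locked, it faces forward and up, about 45 degrees. Pushed in with a few N, rearward and down, 30 to 40 mm, it breaks the knuckle; it moves on an arc of 65 mm radius about the stay's lower pivot, (-55, -113, 98) mm from the case's origin, and swings into the case.
- stay_knuckle (a joint): Fold of the steel stay's knuckle in rad: 0 = straight and locked a little over centre; above about 0.15 it is broken; about 2.8 with the lid shut. Breaking it brings the lid down by about 0.1 rad.
- catch (a joint): Turn of the red catch in rad: 0 = parked, pointing along the case's +y, in front of the case and clear of the lid; grows clockwise seen from above; 1.57 = pointing rearward across the lid; stop at 1.6. It starts between 0 and 0.35 and stays where it is left (light friction, 0.03 N m).
- catch_pivot (a point): Point on the catch's vertical turning axis at the height of the catch's top, in case axes (-109, 95, 147) mm from the case's origin.
- catch_grip (a point): Top middle of the catch's grip rib, which is 12 mm thick, 46 mm long and 14 mm high on a bar of the same thickness; its top is 147 mm above the desk, the bar's underside 124 mm, the shut lid's top 122 mm. The point lies 30 mm from the turning axis.
- pale_seal: Pale wooden seal stick standing upright to the right of the case, 16 x 17 x 60 mm, origin at the centre of its underside, z up. Leave it.
- mug: Dark brown mug, 90 x 119 mm with its handle, 94 mm high, left of the case, origin at the centre of its underside, z up. Leave it.
- orange_marker: Short orange marker lying in front of the case, 20 x 53 x 21 mm, origin at its underside. Leave it.
There are look-alikes about, which are no part of the job. What is shaped like the mug but blue or green is not meant.

How it is judged:
By the outcome, as a careful person would: the job done as asked, in the order asked, and still so for the second after the job is handed in, with the robot touching nothing.
It also fails if it takes over 64 s, if anything falls off the work surface, if the arm or the gripper's body presses on something with over 40 N, if the wrist force passes 120 N, or if a joint passes its speed limit or range.

### The arm

A 7-joint arm with a two-finger parallel gripper is mounted at the origin on a cart in front of the work surface, level with it; the furniture and walls round the work are solid. World frame = base frame: x ahead of the robot, y to its left, z up, the work surface at z = 0. Lengths are in m, angles in rad, forces in N, time in s.
With the tool pointing down it reaches from about 0.425 to 0.95 m from the base axis. Payload 16.7 kg.
Tool frame: the origin (TCP) lies between the finger pads; the fingertips stand 19 mm ahead of it and the grasp point (between the pads) is the TCP; z points along the fingers, y is the direction in which the jaws open and shut (so a half turn about z gives the same grasp; the last joint's range is limited). The gripper opens to 94 mm and grips with 3 to 60 N. Pads are 16 mm wide; open, the fingers measure 119 mm over their backs; the gripper's body (75 mm by 177 mm) begins 78 mm behind the grasp point.
Start: joints at [0.962, 0.426, 0.074, 1.606, -0.034, 1.111, -0.067], TCP at [0.3, -0.605, 0.224] pointing down, gripper open.
Joint ranges: [-2.85, 2.85], [-0.5, 2.14], [-1.23, 1.37], [0.21, 2.46], [-1.02, 4.16], [0.16, 2.05], [-2.73, 2.73]. Speed limits (rad/s): [1.89, 1.89, 2.39, 2.39, 3.01, 3.01, 3.01].

### API

Orientations are given as a unit quaternion [w, x, y, z].
In Python, from station import readout, eyes, job, regions_of, landmark_of gives the robot as it stands.
- The arm moves only by the shell command python3 -m crank 'ROWS'. ROWS is JSON, a list of rows, each a list of 5 numbers: the shift along the tool's x, y, z in mm, then the turn about the tool's z in degrees, then the gripper command: -1 is fully open, 1 is shut, values between are in proportion. A call has 1 to 20 rows; each row is the pose to reach, as a shift and turn from the pose commanded when the call began, along the tool's axes at that moment; what a row does not reach only later rows make up. A row lasts 1/10 s, in which the tool goes at most 50 mm and 8.59 degrees, less where a joint would pass 70% of its speed; a pose out of reach is approached as far as the arm can. A call with a gripper value outside its range is refused whole. The fingers move at their own pace and stop on an object; the grip force is fixed at half the most. Time passes only in rows, so rows that repeat a pose let the fingers close. It gives the time, the measured TCP pose, the force and the opening at its end, in the units of the state.
- readout.get_state(): the state, without advancing time (a new reading comes with each control period).
- eyes.get_image(name): name is "scene" or "top" or "wrist"; returns the picture (384x512x3 uint8, red, green, blue); there is no depth.
- eyes.get_calibration(name): a dict with "camera_matrix" (3x3 intrinsics, pixels), "R" (3x3) and "t" (3): a world point X has camera coordinates R X + t. Camera axes: x right, y down, z forward; pixel columns grow to the right and rows downward; lengths in m; the calibration is good to about 2 mm. A picture is of the moment at which its call begins: read the wrist's pose just before it. get_calibration takes no time and is no camera call; for the wrist camera it gives the pose at the moment of the call.
- job.finish_job(): hands the job in, once; it reports no verdict.
Trained networks look in the newest picture that a camera, given by its name, has taken for a name from the list of things; names that differ only in an ending like _2 or _b are one class to them, and where a whole thing is asked for, a point or a joint stands for the part that bears it (a point fixed in the world has none). Each returns a list of dicts, best first, with "confidence" (0 to 1); they miss things now and then, are a little off and sometimes report something else, mostly with a low value. They report only what shows in the picture. A call takes as long as a camera call. They do not tell look-alikes from the thing itself.
- regions_of(camera, query): "mask" (384x512 bool, what is visible of it).
- landmark_of(camera, query): "position" ([x, y, z] in m, in world coordinates, good to about 4 mm: a listed point, or the origin of a listed thing).
The state is a dict: "clock": time; "qpos": joint angles; "qd": joint speeds; "joint_efforts": joint torques, N m; "ee_pos": TCP position; "tool_rot": TCP orientation; "contact_force": force on the tool from outside, world axes, zero at the start; "ft_torque": the same for the moment, N m; "finger_gap": finger opening in m.
Only numpy, scipy, OpenCV 4.12 (cv2) and the standard library are available. Lean on these libraries where they do the work, as an engineer would, in place of code of your own. Each camera call takes 0.05 s, during which the arm holds its last target.

## Working session

There is one attempt and no reset: what is moved stays moved. The work goes in short steps, Python scripts to look and compute and a shell command to move; the robot and the scene stay as the last step left them, time stands still between calls to the robot, and variables do not carry over. Pictures are saved under pics/ and viewed, and the job is handed in when it is done.

```bash
ls; mkdir -p pics
python3 - <<'E'
from station import readout, eyes
import cv2
print(readout.get_state())
for n in ["scene","top","wrist"]:
    im=eyes.get_image(n); cv2.imwrite(f"pics/{n}0.png",im[:,:,::-1])
    c=eyes.get_calibration(n); print(n,c)
E
```

```text
pics
{'clock': 0.0, 'qpos': array([ 0.96150507,  0.42669857,  0.07385636,  1.60658166, -0.03412823,
        1.11077531, -0.06711786]), 'qd': array([-9.74108594e-04,  6.59844689e-05,  1.46530341e-03,  1.36995539e-03,
       -5.63605888e-04, -1.32118395e-04, -6.65576245e-04]), 'joint_efforts': array([ 3.22825235e-04, -9.35824871e+01,  3.66720669e+00, -4.54197764e+01,
       -4.88910056e-02,  2.01649347e-02,  1.31175366e-04]), 'ee_pos': array([ 0.29934483, -0.60455619,  0.22380923]), 'tool_rot': array([-5.77870076e-04,  9.73697559e-01,  2.27843591e-01, -1.67843385e-04]), 'contact_force': array([0.11304945, 1.33483803, 0.88840376]), 'ft_torque': array([ 0.01963986, -0.00045706, -0.01280057]), 'finger_gap': 0.09387864951638819}
scene {'camera_matrix': array([[398.00981518,   0.        , 251.59426546],
       [  0.        , 398.00981518, 190.94204519],
       [  0.        ,   0.        ,   1.        ]]), 'R': array([[-0.80403309, -0.59446554,  0.01189572],
       [-0.42422223,  0.55952573, -0.71201577],
       [ 0.41661288, -0.57753067, -0.7020627 ]]), 't': array([0.51638951, 0.30390719, 1.12685019])}
top {'camera_matrix': array([[416.42594554,   0.        , 258.22357441],
       [  0.        , 416.42594554, 191.30021163],
       [  0.        ,   0.        ,   1.        ]]), 'R': array([[ 0.04491945, -0.99897922,  0.00477105],
       [-0.97563445, -0.04489542, -0.21475993],
       [ 0.2147549 ,  0.0049921 , -0.97665522]]), 't': array([0.1163958 , 0.58268149, 1.1540443 ])}
wrist {'camera_matrix': array([[341.54976124,   0.        , 250.70007371],
       [  0.        , 341.54976124, 188.20087405],
       [  0.        ,   0.        ,   1.        ]]), 'R': array([[ 4.43014078e-01, -8.96514621e-01, -2.46352802e-04],
       [-8.62872698e-01, -4.26464408e-01,  2.71254154e-01],
       [-2.43288376e-01, -1.19956838e-01, -9.62507726e-01]]), 't': array([-0.6744086 , -0.02786192,  0.39080349])}
```

View pics/scene0.png

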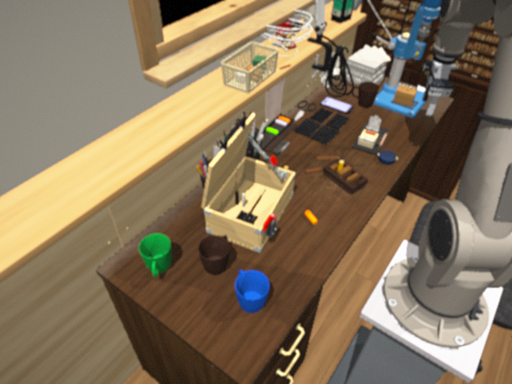

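View pics/top0.png

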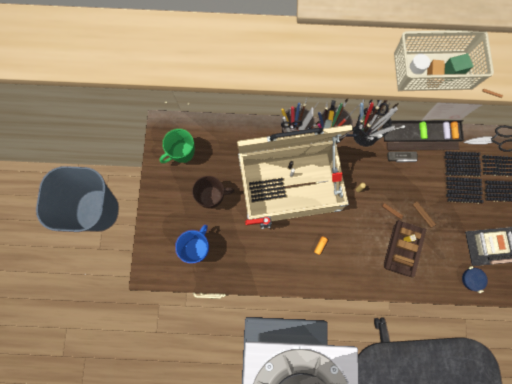

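View pics/wrist0.png

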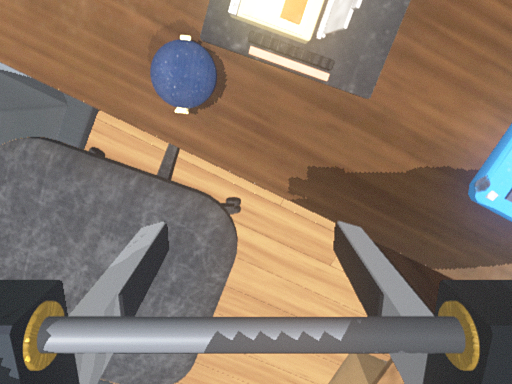

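The scene picture shows the case at about (250,195) with its lid open. The red pad is near (272,160) and the red catch near (270,228), with the brown mug at (213,253). In the top picture the pad is at (336,177), the catch at (258,221), the handle bar at about (292,134) and the marker at (321,245). Next I'll get the landmarks.

Run:
```python
from station import readout, eyes, landmark_of
import numpy as np, cv2
np.set_printoptions(precision=4,suppress=True)
for n in ["scene","top"]:
    im=eyes.get_image(n)
    for q in ["case","lid_hinge","lid_handle","stay_pad","catch_pivot","catch_grip","pale_seal","mug","orange_marker"]:
        print(n,q,[(np.array(d["position"]),round(d["confidence"],2)) for d in landmark_of(n,q)][:3])
im=cv2.imread("pics/top0.png")
cv2.imwrite("pics/topc.png",cv2.resize(im[110:260,220:380],None,fx=4.8,fy=4,interpolation=cv2.INTER_CUBIC))
im=cv2.imread("pics/scene0.png")
cv2.imwrite("pics/scenec.png",cv2.resize(im[100:260,190:310],None,fx=3.7,fy=3.7,interpolation=cv2.INTER_CUBIC))
```

```text
scene case [(array([ 0.6081,  0.0425, -0.0001]), 0.58)]
scene lid_hinge [(array([0.693 , 0.067 , 0.1084]), 0.81)]
scene lid_handle [(array([0.6599, 0.0558, 0.3346]), 0.63), (array([0.6956, 0.0662, 0.1108]), 0.3)]
scene stay_pad [(array([ 0.6053, -0.0713,  0.1554]), 0.58)]
scene catch_pivot [(array([0.4826, 0.1221, 0.1437]), 0.89)]
scene catch_grip [(array([0.4792, 0.1451, 0.1481]), 0.61)]
scene pale_seal []
scene mug [(array([ 0.5715,  0.2755, -0.0036]), 0.93), (array([0.4172, 0.3089, 0.0011]), 0.66)]
scene orange_marker [(array([ 0.4322, -0.0474, -0.0055]), 0.46)]
top case [(array([0.6018, 0.0454, 0.0027]), 0.59)]
top lid_hinge [(array([0.6996, 0.067 , 0.1097]), 0.89)]
top lid_handle [(array([0.6634, 0.0555, 0.3368]), 0.79)]
top stay_pad [(array([ 0.6037, -0.0699,  0.1548]), 0.55)]
top catch_pivot [(array([0.4865, 0.1179, 0.1503]), 0.84)]
top catch_grip [(array([0.4806, 0.1465, 0.1465]), 0.6)]
top pale_seal []
top mug [(array([ 0.6925,  0.3899, -0.0052]), 0.89), (array([0.5673, 0.27  , 0.0054]), 0.72), (array([ 0.4201,  0.3143, -0.0052]), 0.58)]
top orange_marker [(array([ 0.4279, -0.047 , -0.0031]), 0.41)]
```

View pics/topc.png

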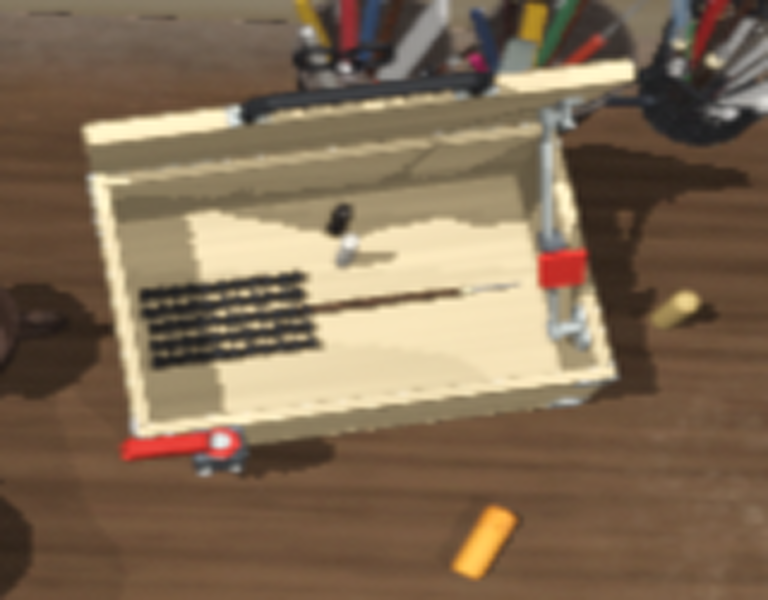

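View pics/scenec.png

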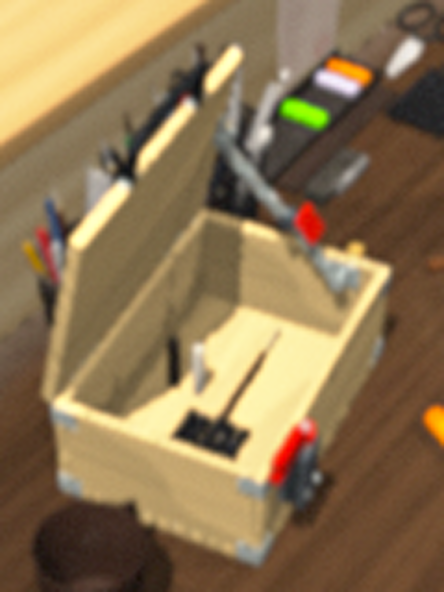

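In the top crop the red pad is at (562,268), the catch at (185,445), the handle bar at (365,98), the pale seal at (678,308) and the marker at (485,540). Only one part could be mistaken for the pad, which is the red catch: the pad is on the stay inside the right wall, and the catch is on the front post. The red pens at (350,30) lie behind the case. Next I'll fit the case pose and triangulate these points myself.

```bash
cat > h.py <<'E'
import numpy as np, cv2
np.set_printoptions(precision=4,suppress=True)
from station import readout, eyes, landmark_of, regions_of, job
def tri(c1,p1,c2,p2):
    P=[np.array(c["camera_matrix"])@np.c_[c["R"],c["t"]] for c in (c1,c2)]
    X=cv2.triangulatePoints(P[0],P[1],np.array(p1,float).reshape(2,1),np.array(p2,float).reshape(2,1)).ravel()
    return X[:3]/X[3]
def proj(c,X):
    x=np.array(c["R"])@X+c["t"]; u=np.array(c["camera_matrix"])@x; return u[:2]/u[2]
def red(im,box):
    r0,r1,c0,c1=box; s=im[r0:r1,c0:c1].astype(int)
    m=(s[...,0]>130)&(s[...,1]<70)&(s[...,2]<80)
    y,x=np.nonzero(m); return (x.mean()+c0,y.mean()+r0,len(x))
def yaw(q): 
    w,x,y,z=q; return np.arctan2(2*(x*y+w*z),1-2*(y*y+z*z)) # dir of tool x
def tool_shift(target, st=None):
    """world target (x,y,z) -> tool mm from current"""
    st=st or readout.get_state(); from scipy.spatial.transform import Rotation as Ro
    w,x,y,z=st["tool_rot"]; return Ro.from_quat([x,y,z,w]).inv().apply(np.array(target)-st["ee_pos"])*1000
E
cat > fit.py <<'E'
from h import *
from scipy.optimize import least_squares
a=1.36
L={"case":(0,0,0),"lid_hinge":(95,0,110),"lid_handle":(95-230*np.cos(a)+6*np.sin(a),0,110+230*np.sin(a)+6*np.cos(a)),"catch_pivot":(-109,95,147)}
M=[("case",.6081,.0425),("case",.6018,.0454),("lid_hinge",.693,.067),("lid_hinge",.6996,.067),("lid_handle",.6599,.0558),("lid_handle",.6634,.0555),("catch_pivot",.4826,.1221),("catch_pivot",.4865,.1179)]
def f(p):
    c,s=np.cos(p[2]),np.sin(p[2]); r=[]
    for n,x,y in M:
        l=np.array(L[n])/1000; r+= [p[0]+c*l[0]-s*l[1]-x,p[1]+s*l[0]+c*l[1]-y]
    return r
r=least_squares(f,[.6,.05,0.1]); print(r.x,np.degrees(r.x[2])); print(np.array(r.fun).reshape(-1,2)*1000)
E
python3 fit.py
python3 - <<'E'
from h import *
s=cv2.imread("pics/scene0.png")[:,:,::-1]; t=cv2.imread("pics/top0.png")[:,:,::-1]
cs,ct=eyes.get_calibration("scene"),eyes.get_calibration("top")
a=red(s,(145,175,260,290)); b=red(t,(165,190,325,350)); print("pad",a,b,tri(cs,a[:2],ct,b[:2]))
a=red(s,(210,250,255,290)); b=red(t,(212,232,240,275)); print("catch",a,b,tri(cs,a[:2],ct,b[:2]))
E
```

```text
[0.6068 0.0465 0.188 ] 10.770372083600952
[[-1.3142  4.0084]
 [ 4.9858  1.1084]
 [ 7.1123 -2.7386]
 [ 0.5123 -2.7386]
 [-1.301   0.5645]
 [-4.801   0.8645]
 [-0.647  -2.6343]
 [-4.547   1.5657]]
pad (np.float64(273.33870967741933), np.float64(159.8548387096774), 62) (np.float64(336.76056338028167), np.float64(176.5211267605634), 71) [ 0.6073 -0.0695  0.1544]
catch (np.float64(267.8032786885246), np.float64(222.39344262295083), 61) (np.float64(253.63636363636363), np.float64(221.44155844155844), 77) [0.4762 0.1507 0.135 ]
```

Run:
```python
from h import *
p=[.6068,.0465,.188]
def W(l,p=p):
    c,s=np.cos(p[2]),np.sin(p[2]); l=np.array(l)/1000; return np.array([p[0]+c*l[0]-s*l[1],p[1]+s*l[0]+c*l[1],l[2]])
for n,(r0,c0,r1,c1) in {"scene":(100,190,260,310),"top":(110,220,260,380)}.items():
    im=cv2.imread(f"pics/{n}0.png"); c=eyes.get_calibration(n); k=5 if n=="scene" else 4.7
    o=cv2.resize(im[r0:r1,c0:c1],None,fx=k*.75,fy=k*.75,interpolation=cv2.INTER_CUBIC) if n=="scene" else cv2.resize(im[r0:r1,c0:c1],None,fx=k,fy=k*.85,interpolation=cv2.INTER_CUBIC)
    fx,fy=o.shape[1]/(c1-c0),o.shape[0]/(r1-r0)
    P=lambda l:tuple(int(v) for v in ((proj(c,W(l))+.5-[c0,r0])*[fx,fy]))
    cr=[(-95,-140,110),(-95,140,110),(95,140,110),(95,-140,110)]
    for i in range(4): cv2.line(o,P(cr[i]),P(cr[(i+1)%4]),(255,0,255),1)
    cv2.line(o,P((-95,-140,0)),P((-95,140,0)),(255,0,255),1)
    cv2.line(o,P((52.7,-48,336)),P((52.7,48,336)),(0,255,0),1)
    cv2.circle(o,P((-109,95,147)),4,(255,255,0),1)
    cv2.imwrite(f"pics/ov_{n}.png",o)
q=np.array([.607,-.0695])-p[:2]; c,s=np.cos(p[2]),np.sin(p[2]); print(c*q[0]+s*q[1],-s*q[0]+c*q[1])
q=np.array([.4762,.1507])-p[:2]; print(c*q[0]+s*q[1],-s*q[0]+c*q[1])
```

```text
-0.021483287173631623 -0.11399345758514072
-0.10882441856517058 0.12677241783587054
```

View pics/ov_scene.png

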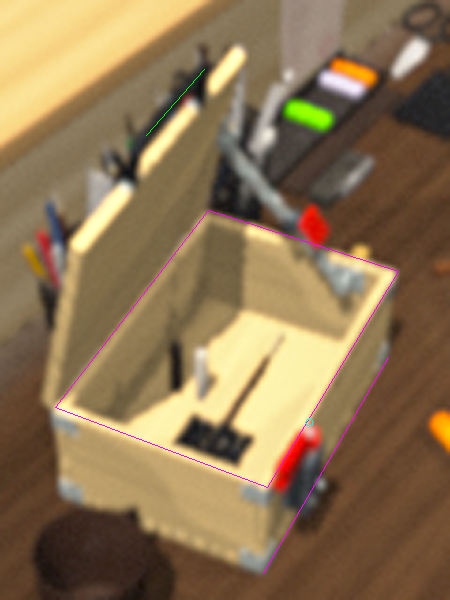

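View pics/ov_top.png

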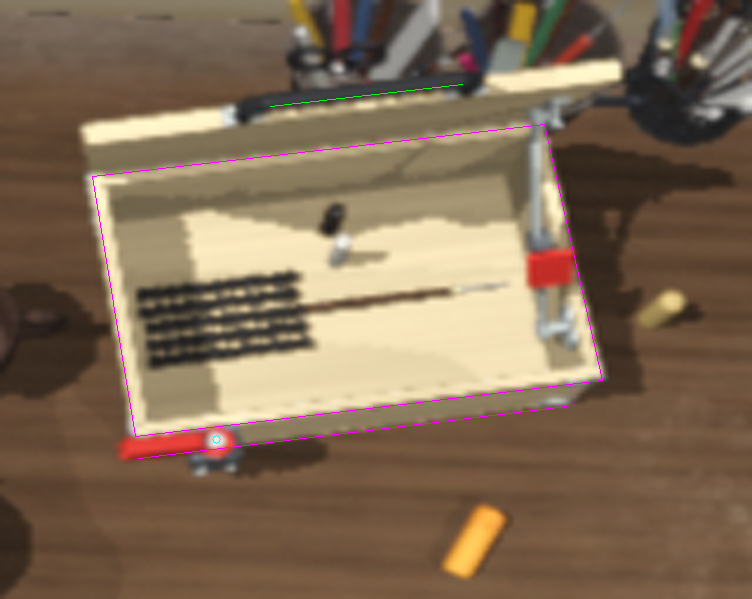

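The overlay matches the rim, bar and catch pivot to about 2 mm. The case is at (0.607, 0.0465) with yaw 10.8°. The pad is at local (-23,-113,155), which agrees with its stated y and 65 mm radius. Now I'll work out the first move.

```bash
cat >> h.py <<'E'
CP=[.6068,.0465,.188]
def W(l,p=CP):
    c,s=np.cos(p[2]),np.sin(p[2]); l=np.array(l)/1000; return np.array([p[0]+c*l[0]-s*l[1],p[1]+s*l[0]+c*l[1],l[2]])
def Lc(X,p=CP):
    c,s=np.cos(p[2]),np.sin(p[2]); d=np.array(X)-[p[0],p[1],0]; return np.array([c*d[0]+s*d[1],-s*d[0]+c*d[1],d[2]])*1000
def info():
    st=readout.get_state(); print("t",st["clock"],"world",st["ee_pos"],"case",Lc(st["ee_pos"]),"toolx yaw rel case deg",np.degrees(yaw(st["tool_rot"]))-np.degrees(CP[2]),"F",np.array(st["contact_force"]),"gap",st["finger_gap"],"q",st["qpos"]); return st
E
python3 - <<'E'
from h import *
st=info(); print(tool_shift(W((-50,-113,300)),st), tool_shift(W((-50,-113,192)),st))
c=eyes.get_calibration("wrist"); C=-np.array(c["R"]).T@c["t"]; print("cam from tcp tool mm",tool_shift(C,st))
E
```

```text
t 1.15 world [ 0.2995 -0.6049  0.2245] case [-423.6016 -582.4525  224.4685] toolx yaw rel case deg 15.572012838971748 F [ 0.3582 -0.31   -0.4099] gap 0.09406453941961161 q [ 0.9615  0.4261  0.0739  1.606  -0.0341  1.1108 -0.0671]
[ 485.9149 -351.9324  -75.4918] [ 485.9111 -351.9255   32.5082]
cam from tcp tool mm [  78.6252   -0.2667 -159.5989]
```

The wrist camera sits 79 mm along tool +x, and with tool x pointing rearward it could strike the lid. So I'll push with tool x pointing forward, which takes a −164.5° turn.

```bash
python3 -m crank '[[5,-5,-20,-8,-1],[20,-15,-40,-16,-1],[45,-35,-60,-24,0],[75,-55,-75,-33,1],[105,-76,-76,-41,1],[135,-98,-76,-49,1],[165,-120,-76,-57,1],[195,-141,-76,-65,1],[225,-163,-76,-74,1],[255,-185,-76,-82,1],[285,-206,-76,-90,1],[315,-228,-76,-98,1],[345,-250,-76,-107,1],[375,-271,-76,-115,1],[400,-290,-76,-123,1],[425,-308,-76,-131,1],[450,-326,-76,-140,1],[470,-340,-76,-148,1],[480,-348,-76,-156,1],[486,-352,-76,-164,1]]'
python3 -c "
from h import *
info()
for n in ['scene','wrist']:
    cv2.imwrite(f'pics/{n}1.png',eyes.get_image(n)[:,:,::-1])
"
```

```text
clock: 3.15
ee_pos: [0.5793, -0.0722, 0.3005]
tool_rot: [0.0, -0.094, 0.996, 0.0]
contact_force: [-0.3, -0.1, -0.6]
finger_gap: 0.0007
t 3.15 world [ 0.5793 -0.0722  0.3005] case [ -49.2172 -111.4725  300.5389] toolx yaw rel case deg -180.00213610447966 F [-0.3034 -0.0529 -0.5885] gap 0.000697854036866217 q [ 0.5425  0.2776 -0.6439  1.6913  0.1749  1.2309  1.6172]
```

View pics/wrist1.png

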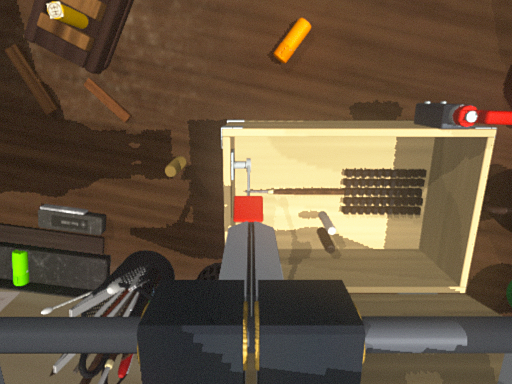

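View pics/scene1.png

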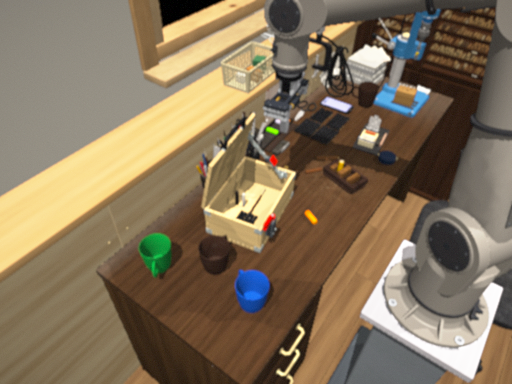

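The wrist view shows the red pad at (248,209), directly in line with the closed fingers, and the catch at (470,117). I'll measure the pad and catch again from this new view.

Run:
```python
from h import *
c=eyes.get_calibration("wrist"); ct=eyes.get_calibration("top"); cs=eyes.get_calibration("scene")
w=cv2.imread("pics/wrist1.png")[:,:,::-1]
a=red(w,(190,230,225,275)); print(a)
print("pad t/w",Lc(tri(c,a[:2],ct,(336.76,176.52))),"s/w",Lc(tri(c,a[:2],cs,(273.34,159.85))))
for l in [(-95,-140,110),(-95,140,110),(95,-140,110),(-109,95,147),(-24,-113,155)]: print(l,proj(c,W(l)))
eyes.get_image("wrist")
for q in ["stay_pad","catch_pivot","catch_grip","pale_seal","lid_hinge","case"]: print(q,[(Lc(d["position"]),d["confidence"]) for d in landmark_of("wrist",q)][:2])
print(tool_shift(W((-50,-113,192))))
```

```text
(np.float64(245.6883365200765), np.float64(209.79923518164435), 523)
pad t/w [ -17.9535 -116.8356  143.111 ] s/w [ -20.5481 -116.9171  151.8709]
(-95, -140, 110) [222.9035 126.7405]
(-95, 140, 110) [499.454  125.5794]
(95, -140, 110) [227.1867 291.7662]
(-109, 95, 147) [481.1732 113.9083]
(-24, -113, 155) [249.7678 207.4569]
stay_pad [(array([ -21.7732, -114.4473,  152.5   ]), 0.76), (array([ 96.7937,  -2.7385, 112.8   ]), 0.6)]
catch_pivot [(array([-109.0195,   99.5289,  144.    ]), 0.64)]
catch_grip []
pale_seal [(array([ -31.1588, -211.4015,    0.8   ]), 0.54)]
lid_hinge [(array([ 96.938 ,   0.6951, 111.1   ]), 0.69), (array([-191.7766,  -59.9137,   -1.3   ]), 0.28)]
case [(array([2.4833, 2.8868, 3.5   ]), 0.9)]
[ -0.1655   0.4189 108.595 ]
```

```bash
python3 -m crank '[[0,0,30,0,1],[0,0,65,0,1],[0,0,95,0,1],[0,0,108,0,1],[-10,0,117,0,1],[-15,0,122,0,1],[-19,0,126,0,1],[-22,0,128,0,1],[-25,0,130,0,1],[-29,0,133,0,1],[-31,0,135,0,1],[-33,0,137,0,1],[-35,0,139,0,1],[-37,0,141,0,1],[-37,0,141,0,1]]'
python3 -c "
from h import *
info()
for n in ['top','wrist']:
    cv2.imwrite(f'pics/{n}2.png',eyes.get_image(n)[:,:,::-1])
"
```

```text
clock: 5.1
ee_pos: [0.6153, -0.0671, 0.1592]
tool_rot: [-0.0, -0.09, 0.996, 0.0]
contact_force: [0.4, -0.7, 0.0]
finger_gap: 0.0004
t 5.1 world [ 0.6153 -0.0671  0.1592] case [ -12.8886 -113.2086  159.1678] toolx yaw rel case deg -180.43051492579858 F [ 0.3501 -0.6566  0.0293] gap 0.0003967702366756906 q [ 0.4617  0.4634 -0.597   1.7681  0.3024  1.0032  1.5005]
```

View pics/wrist2.png

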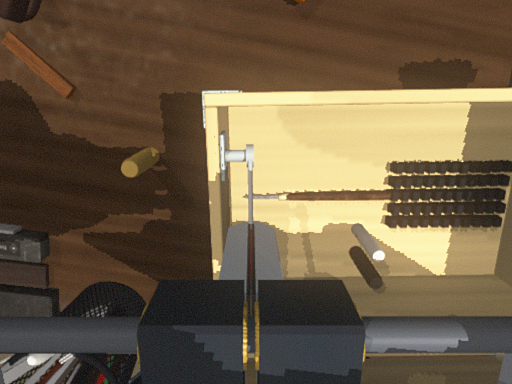

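View pics/top2.png

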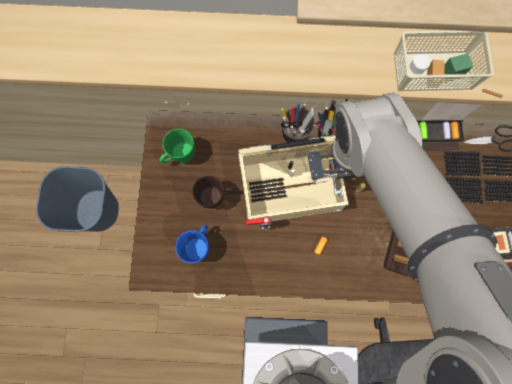

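Run:
```python
from h import *
im=eyes.get_image("scene")
print([(Lc(d["position"]),d["confidence"]) for d in landmark_of("scene","lid_handle")][:2])
cv2.imwrite("pics/s2.png",cv2.resize(im[90:260,190:320,::-1],None,fx=3.5,fy=3.5,interpolation=cv2.INTER_CUBIC))
im=eyes.get_image("top")
print([(Lc(d["position"]),d["confidence"]) for d in landmark_of("top","lid_handle")][:2])
```

```text
[(array([ 32.6088,   0.7182, 327.6   ]), 0.8)]
[(array([-103.9216,  124.7199,  147.8   ]), 0.36)]
```

View pics/s2.png

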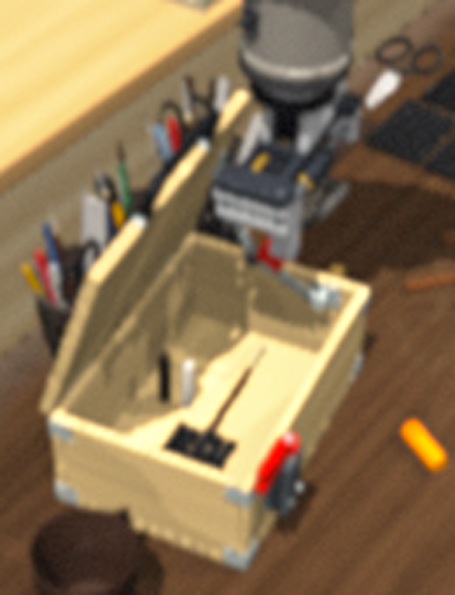

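The lid has come down to about 0.11 rad, with the handle now at local (32,0,328), so the knuckle is broken. The contact force is now zero. Before going to the handle I'll check how near the rear ledge is.

Run:
```python
from h import *
ct=eyes.get_calibration("top"); cs=eyes.get_calibration("scene")
K=np.array(ct["camera_matrix"]);R=np.array(ct["R"]);C=-R.T@ct["t"]
for px in [(200,90),(290,94),(290,112)]:
    d=R.T@np.linalg.inv(K)@np.array([*px,1])
    for z in [0,.1,.2,.25,.3,.35,.4]:
        X=C+d*(z-C[2])/d[2]; print(px,z,X,proj(cs,X))
st=info()
def go(l): return tool_shift(W(l),st)
print(go((-55,-113,165)),go((-55,-80,400)),go((31,0,400)))
```

```text
(200, 90) 0 [0.9186 0.3472 0.    ] [121.2774 223.9224]
(200, 90) 0.1 [0.8704 0.3304 0.1   ] [128.9089 206.5917]
(200, 90) 0.2 [0.8222 0.3136 0.2   ] [137.6117 186.8281]
(200, 90) 0.25 [0.7981 0.3051 0.25  ] [142.4379 175.8681]
(200, 90) 0.3 [0.774  0.2967 0.3   ] [147.6283 164.0807]
(200, 90) 0.35 [0.75   0.2883 0.35  ] [153.226  151.3687]
(200, 90) 0.4 [0.7259 0.2799 0.4   ] [159.2808 137.6187]
(290, 94) 0 [0.9184 0.0546 0.    ] [183.0631 176.0859]
(290, 94) 0.1 [0.8702 0.0611 0.1   ] [188.7655 161.5315]
(290, 94) 0.2 [0.8221 0.0677 0.2   ] [195.2996 144.8542]
(290, 94) 0.25 [0.798 0.071 0.25 ] [198.9376 135.5689]
(290, 94) 0.3 [0.7739 0.0743 0.3   ] [202.8617 125.5531]
(290, 94) 0.35 [0.7498 0.0775 0.35  ] [207.1072 114.7172]
(290, 94) 0.4 [0.7257 0.0808 0.4   ] [211.7152 102.9561]
(290, 112) 0 [0.856  0.0528 0.    ] [195.9222 182.8105]
(290, 112) 0.1 [0.8128 0.0595 0.1   ] [201.494  167.8917]
(290, 112) 0.2 [0.7696 0.0662 0.2   ] [207.8744 150.8078]
(290, 112) 0.25 [0.748  0.0695 0.25  ] [211.4248 141.3011]
(290, 112) 0.3 [0.7264 0.0729 0.3   ] [215.2531 131.0506]
(290, 112) 0.35 [0.7048 0.0762 0.35  ] [219.3931 119.9655]
(290, 112) 0.4 [0.6832 0.0796 0.4   ] [223.8845 107.9395]
t 5.4 world [ 0.6151 -0.0672  0.1595] case [ -13.0834 -113.2614  159.4666] toolx yaw rel case deg -180.43323363997195 F [ 0.1207 -1.0493  0.739 ] gap 0.00019632415680131932 q [ 0.4621  0.4627 -0.5971  1.7684  0.3022  1.0033  1.5007]
[41.9182 -0.0555 -5.5272] [  42.2024   32.9438 -240.5271] [ -43.1902  113.5918 -240.5396]
```

```bash
python3 -m crank '[[20,0,-3,0,1],[42,0,-10,0,1],[42,5,-50,0,1],[42,15,-95,0,1],[42,30,-140,8,0.5],[40,45,-185,16,0],[35,60,-225,24,-0.28],[25,75,-240,33,-0.28],[10,90,-241,41,-0.28],[-5,105,-241,49,-0.28],[-20,112,-241,57,-0.28],[-32,113,-241,65,-0.28],[-40,113,-241,74,-0.28],[-43,114,-241,82,-0.28],[-43,114,-241,90,-0.28],[-43,114,-241,90,-0.28],[-43,114,-241,90,-0.28]]'
python3 - <<'E'
from h import *
st=info()
for n in ['top','wrist','scene']:
    im=eyes.get_image(n); cv2.imwrite(f'pics/{n}3.png',im[:,:,::-1])
    print(n,[(Lc(d["position"]),d["confidence"]) for d in landmark_of(n,"lid_handle")][:2])
E
```

```text
clock: 7.1
ee_pos: [0.637, 0.0528, 0.4005]
tool_rot: [0.0, 0.639, 0.769, -0.0]
contact_force: [0.7, -1.1, 1.1]
finger_gap: 0.0597
t 7.1 world [0.637  0.0528 0.4005] case [ 30.8091   0.5671 400.5428] toolx yaw rel case deg 89.83169753248917 F [ 0.6767 -1.0546  1.1132] gap 0.059739998164494594 q [ 0.181   0.3058 -0.4832  1.4229  0.1415  1.4474 -0.1154]
top [(array([ 33.8207,  -0.9374, 331.    ]), 0.65)]
wrist [(array([ 35.4347,  -1.5499, 331.6   ]), 0.96)]
scene [(array([ 29.9703,   1.831 , 328.4   ]), 0.92)]
```

View pics/wrist3.png

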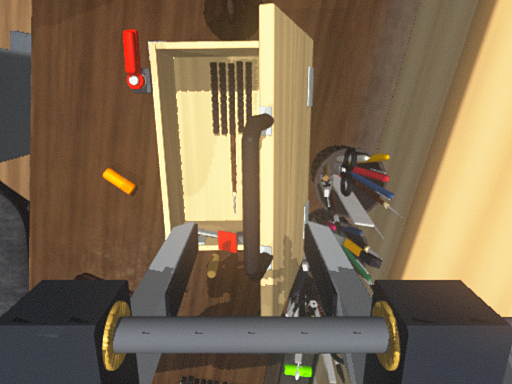

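View pics/scene3.png

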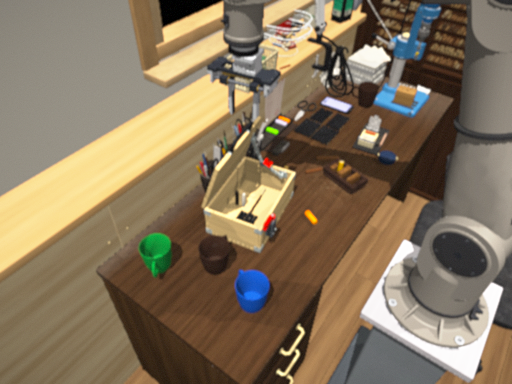

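The wrist view shows the bar running from (258,120) to (257,275), centred between the open fingers. Three views agree on about (32,0,331) local, so lid ≈ 0.09. I'll descend 70 mm and grip.

```bash
python3 -m crank '[[0,1,20,0,-0.28],[0,1,45,0,-0.28],[0,1,62,0,-0.28],[0,1,69,0,-0.28],[0,1,69,0,0],[0,1,69,0,0.3],[0,1,69,0,0.5],[0,1,69,0,0.65],[0,1,69,0,0.7],[0,1,69,0,0.75],[0,1,69,0,1],[0,1,69,0,1],[0,1,69,0,1]]'
python3 - <<'E'
from h import *
st=info()
for n in ['wrist','scene']:
    im=eyes.get_image(n); cv2.imwrite(f'pics/{n}4.png',im[:,:,::-1])
    print(n,[(Lc(d["position"]),d["confidence"]) for d in landmark_of(n,"lid_handle")][:2])
E
```

```text
clock: 8.7
ee_pos: [0.638, 0.0529, 0.3317]
tool_rot: [-0.0, 0.641, 0.768, -0.0]
contact_force: [-2.0, -0.3, 3.0]
finger_gap: 0.0114
t 8.7 world [0.638  0.0529 0.3317] case [ 31.8423   0.4294 331.6516] toolx yaw rel case deg 89.56752160342653 F [-1.9981 -0.2844  3.0051] gap 0.011379836271660821 q [ 0.1832  0.3351 -0.4816  1.5287  0.1581  1.3167 -0.1349]
wrist [(array([ 33.3765,  -1.6673, 333.6   ]), 0.65)]
scene [(array([ 33.2922,  -1.0405, 325.3   ]), 0.87), (array([  7.6114, 229.4198,  -0.9   ]), 0.35)]
```

View pics/wrist4.png

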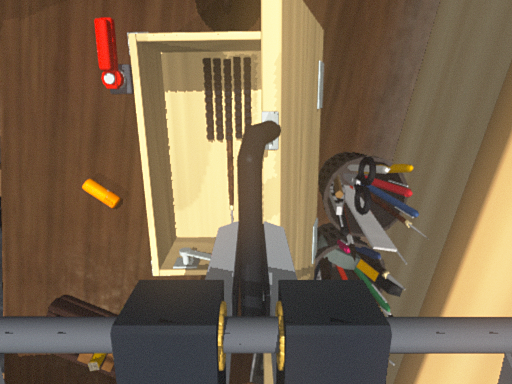

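The bar is gripped with a gap of 11.4 mm, and its radius from the hinge is 230.4 mm against the expected 230.1 mm. Now I'll compute the arc in tool axes.

```bash
cat > arc.py <<'E'
from h import *
import sys
st=info(); a,b,n=float(sys.argv[1]),float(sys.argv[2]),int(sys.argv[3])
f=lambda d:np.array([95-230.1*np.cos(np.radians(d)),0,110+230.1*np.sin(np.radians(d))])
p=Lc(st["ee_pos"]); print("phi now",np.degrees(np.arctan2(p[2]-110,95-p[0])),"r",np.hypot(p[2]-110,95-p[0]))
for d in np.linspace(a,b,n+1)[1:]:
    l=f(d)-f(a); l+=p; print(round(d,2),np.round(tool_shift(W(l),st),1))
E
python3 arc.py 74.1 50 20
```

```text
t 8.9 world [0.638  0.0529 0.3316] case [ 31.8463   0.4264 331.6247] toolx yaw rel case deg 89.56798888275473 F [-3.5362 -0.0658  4.2371] gap 0.01106917010283105 q [ 0.1832  0.3352 -0.4816  1.5287  0.1581  1.3166 -0.1349]
phi now 74.0946789997506 r 230.44716185173897
72.9 [-0.  -4.6  1.4]
71.69 [-0.1 -9.2  2.8]
70.48 [ -0.1 -13.8   4.4]
69.28 [ -0.1 -18.4   6.1]
68.07 [ -0.2 -22.9   7.8]
66.87 [ -0.2 -27.3   9.7]
65.66 [ -0.2 -31.8  11.6]
64.46 [ -0.3 -36.2  13.7]
63.26 [ -0.3 -40.5  15.8]
62.05 [ -0.3 -44.8  18. ]
60.84 [ -0.4 -49.1  20.4]
59.64 [ -0.4 -53.3  22.8]
58.44 [ -0.4 -57.4  25.2]
57.23 [ -0.5 -61.5  27.8]
56.02 [ -0.5 -65.5  30.5]
54.82 [ -0.5 -69.5  33.2]
53.62 [ -0.6 -73.5  36.1]
52.41 [ -0.6 -77.3  39. ]
51.2 [ -0.6 -81.1  42. ]
50.0 [ -0.6 -84.9  45. ]
```

```bash
python3 -m crank '[[0,-4.5,1.5,0,1],[0,-9,3,0,1],[0,-14,4.5,0,1],[0,-18.5,6,0,1],[0,-23,8,0,1],[0,-27.5,9.5,0,1],[0,-32,11.5,0,1],[0,-36,13.5,0,1],[0,-40.5,16,0,1],[0,-45,18,0,1],[0,-49,20.5,0,1],[0,-53.5,23,0,1],[0,-57.5,25,0,1],[-0.5,-61.5,28,0,1],[-0.5,-65.5,30.5,0,1],[-0.5,-69.5,33,0,1],[-0.5,-73.5,36,0,1],[-0.5,-77.5,39,0,1],[-0.5,-81,42,0,1],[-0.5,-85,45,0,1]]'
python3 arc.py 50 26 20
python3 - <<'E'
from h import *
im=eyes.get_image('scene'); cv2.imwrite('pics/s5.png',cv2.resize(im[50:270,170:330,::-1],None,fx=2.7,fy=2.7))
E
```

```text
clock: 10.9
ee_pos: [0.5543, 0.0371, 0.2863]
tool_rot: [0.0, 0.64, 0.768, 0.0]
contact_force: [5.0, -0.8, -3.9]
finger_gap: 0.0115
t 10.9 world [0.5543 0.0371 0.2863] case [-53.3431   0.6132 286.2998] toolx yaw rel case deg 89.57174944707552 F [ 5.0104 -0.7789 -3.9234] gap 0.011492133632915744 q [ 0.2429  0.2152 -0.4945  1.7766  0.1099  1.1769 -0.1037]
phi now 49.921899089438135 r 230.4067753690521
48.8 [-0.  -3.7  3.1]
47.6 [-0.1 -7.3  6.3]
46.4 [ -0.1 -10.8   9.6]
45.2 [ -0.1 -14.2  13. ]
44.0 [ -0.1 -17.6  16.4]
42.8 [ -0.2 -20.9  19.9]
41.6 [ -0.2 -24.2  23.5]
40.4 [ -0.2 -27.3  27.1]
39.2 [ -0.2 -30.4  30.8]
38.0 [ -0.3 -33.4  34.6]
36.8 [ -0.3 -36.3  38.4]
35.6 [ -0.3 -39.2  42.3]
34.4 [ -0.3 -42.   46.3]
33.2 [ -0.3 -44.6  50.3]
32.0 [ -0.4 -47.2  54.3]
30.8 [ -0.4 -49.7  58.4]
29.6 [ -0.4 -52.2  62.6]
28.4 [ -0.4 -54.5  66.8]
27.2 [ -0.4 -56.8  71.1]
26.0 [ -0.4 -58.9  75.4]
```

View pics/s5.png

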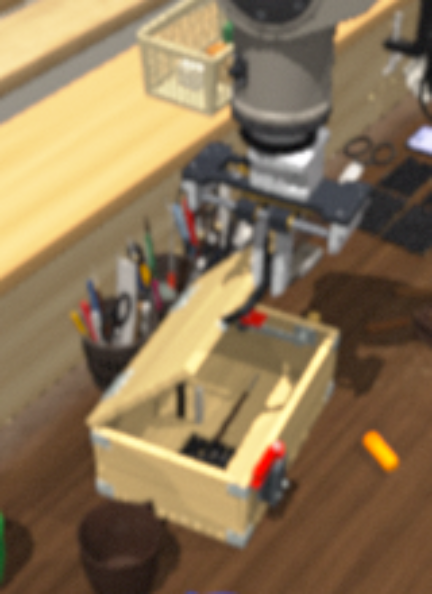

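The lid is following the hand, the forces are small, and the stay is folding. I'll carry on down.

```bash
python3 -m crank '[[0,-3.5,3,0,1],[0,-7,6,0,1],[0,-11,9.5,0,1],[0,-14,13,0,1],[0,-17.5,16.5,0,1],[0,-21,20,0,1],[0,-24,23.5,0,1],[0,-27,27,0,1],[0,-30.5,31,0,1],[0,-33.5,34.5,0,1],[0,-36,38.5,0,1],[0,-39,42.5,0,1],[0,-42,46.5,0,1],[0,-44.5,50.5,0,1],[-0.5,-47,54.5,0,1],[-0.5,-49.5,58.5,0,1],[-0.5,-52,62.5,0,1],[-0.5,-54.5,67,0,1],[-0.5,-57,71,0,1],[-0.5,-59,75.5,0,1]]'
python3 arc.py 26 1.5 20
python3 - <<'E'
from h import *
im=eyes.get_image('scene'); cv2.imwrite('pics/s6.png',cv2.resize(im[50:270,170:330,::-1],None,fx=2.7,fy=2.7))
E
```

```text
clock: 12.95
ee_pos: [0.4969, 0.0263, 0.2108]
tool_rot: [0.0, 0.64, 0.768, 0.0]
contact_force: [5.3, -0.5, -2.8]
finger_gap: 0.011
t 12.95 world [0.4969 0.0263 0.2108] case [-111.7707    0.6743  210.8354] toolx yaw rel case deg 89.57777167437986 F [ 5.3275 -0.4566 -2.7592] gap 0.01096474220842861 q [ 0.2662  0.1847 -0.498   1.9863  0.1047  0.994  -0.1012]
phi now 25.996990720881858 r 230.04755965516904
24.78 [-0.  -2.1  4.4]
23.55 [-0.  -4.1  8.9]
22.32 [-0.  -6.1 13.5]
21.1 [-0.1 -7.9 18. ]
19.88 [-0.1 -9.6 22.6]
18.65 [ -0.1 -11.2  27.3]
17.42 [ -0.1 -12.8  31.9]
16.2 [ -0.1 -14.2  36.7]
14.98 [ -0.1 -15.5  41.4]
13.75 [ -0.1 -16.7  46.2]
12.52 [ -0.1 -17.9  50.9]
11.3 [ -0.2 -18.9  55.8]
10.07 [ -0.2 -19.8  60.6]
8.85 [ -0.2 -20.6  65.4]
7.62 [ -0.2 -21.3  70.3]
6.4 [ -0.2 -21.9  75.2]
5.17 [ -0.2 -22.4  80.1]
3.95 [ -0.2 -22.8  85. ]
2.72 [ -0.2 -23.1  89.9]
1.5 [ -0.2 -23.3  94.8]
```

View pics/s6.png

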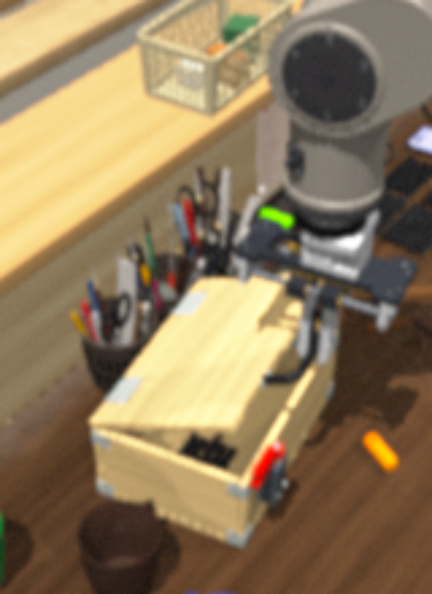

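```bash
python3 -m crank '[[0,-2,4.5,0,1],[0,-4,9,0,1],[0,-6,13.5,0,1],[0,-8,18,0,1],[0,-9.5,22.5,0,1],[0,-11,27,0,1],[0,-13,32,0,1],[0,-14,36.5,0,1],[0,-15.5,41.5,0,1],[0,-16.5,46,0,1],[0,-18,51,0,1],[0,-19,56,0,1],[0,-20,60.5,0,1],[0,-20.5,65.5,0,1],[0,-21.5,70,0,1],[0,-22,75,0,1],[0,-22.5,80,0,1],[0,-23,83,0,1],[0,-23,86,0,1],[0,-23,88,0,1]]'
python3 arc.py 3.2 1.2 4
```

```text
clock: 15.0
ee_pos: [0.4758, 0.0222, 0.1234]
tool_rot: [0.001, 0.641, 0.768, 0.002]
contact_force: [11.7, -0.8, 0.1]
finger_gap: 0.0111
t 15.0 world [0.4758 0.0222 0.1234] case [-133.2148    0.579   123.4491] toolx yaw rel case deg 89.5672125923777 F [11.6838 -0.8391  0.1241] gap 0.011136774835065108 q [ 0.2449  0.2653 -0.4841  2.1159  0.1724  0.7932 -0.1653]
phi now 3.372632825063075 r 228.61073596703577
2.7 [-0.  -0.1  2. ]
2.2 [-0.  -0.2  4. ]
1.7 [-0.  -0.3  6. ]
1.2 [-0.  -0.3  8. ]
```

```bash
python3 -m crank '[[0,0.5,1.5,0,1],[0,1,3,0,1],[0,1,4.5,0,1],[0,1,6,0,1],[0,1,7,0,1],[0,1,7,0,1]]'
python3 arc.py 2 1.2 2
```

```text
clock: 15.6
ee_pos: [0.4759, 0.0223, 0.1177]
tool_rot: [0.001, 0.641, 0.768, 0.001]
contact_force: [-6.5, -1.1, 37.7]
finger_gap: 0.0111
t 15.6 world [0.4759 0.0223 0.1177] case [-133.1073    0.6552  117.7154] toolx yaw rel case deg 89.566760568464 F [-6.5451 -1.0731 37.6747] gap 0.011116478564502392 q [ 0.2404  0.2751 -0.4815  2.1192  0.1808  0.7832 -0.1737]
phi now 1.9372178305994951 r 228.23777492556894
1.6 [ 0.  -0.1  1.6]
1.2 [ 0.  -0.1  3.2]
```

The lid has landed: 38 N upward at bar height 117.7 mm, where 116 mm is expected when shut. I'll ease the pressure, open only to about 32 mm because of the 34 mm gap, and lift out.

```bash
python3 -m crank '[[0,0,-1.5,0,1],[0,0,-1.5,0,1],[0,0,-1.5,0,0.6],[0,0,-1.5,0,0.34],[0,0,-1.5,0,0.34],[0,0,-1.5,0,0.34],[0,0,-15,0,0.34],[0,0,-40,0,0.34],[0,0,-75,0,0.34],[0,0,-110,0,0.34],[0,0,-130,0,0.34],[0,0,-130,0,0.34]]'
python3 - <<'E'
from h import *
st=info()
for n in ['top','wrist','scene']:
    im=eyes.get_image(n); cv2.imwrite(f'pics/{n}7.png',im[:,:,::-1])
    for q in ["lid_handle","catch_pivot","catch_grip"]: print(n,q,[(Lc(d["position"]),d["confidence"]) for d in landmark_of(n,q)][:2])
E
```

```text
clock: 16.8
ee_pos: [0.4762, 0.0224, 0.2497]
tool_rot: [0.002, 0.641, 0.768, 0.002]
contact_force: [0.7, -0.0, 0.5]
finger_gap: 0.0308
t 16.8 world [0.4762 0.0224 0.2497] case [-132.7922    0.7704  249.6525] toolx yaw rel case deg 89.56914630442363 F [ 0.7143 -0.0244  0.5452] gap 0.030822576117291195 q [ 0.2941  0.1032 -0.5052  1.9836  0.0583  1.0634 -0.0564]
top lid_handle [(array([-129.7097,   -4.9451,  115.8   ]), 0.67)]
top catch_pivot [(array([-105.931 ,   94.3606,  148.4   ]), 0.71), (array([-130.2057,   -4.3418,  118.    ]), 0.36)]
top catch_grip [(array([-128.9569,   -3.6632,  120.4   ]), 0.68), (array([-105.7872,  120.7995,  149.4   ]), 0.67)]
wrist lid_handle [(array([-130.393 ,   -3.1864,  117.9   ]), 0.57)]
wrist catch_pivot [(array([-103.3926,  101.8175,  144.4   ]), 0.93)]
wrist catch_grip []
scene lid_handle [(array([-133.0881,   -0.2306,  113.1   ]), 0.6)]
scene catch_pivot [(array([-109.9688,   98.2843,  145.6   ]), 0.67)]
scene catch_grip [(array([-189.555 ,  -58.4023,   -5.1   ]), 0.58), (array([-107.6255,  120.2331,  146.6   ]), 0.52)]
```

View pics/wrist7.png

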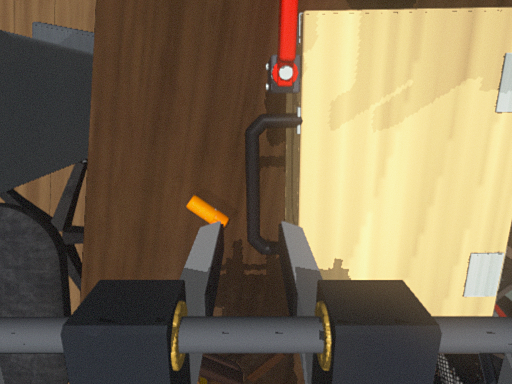

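View pics/scene7.png

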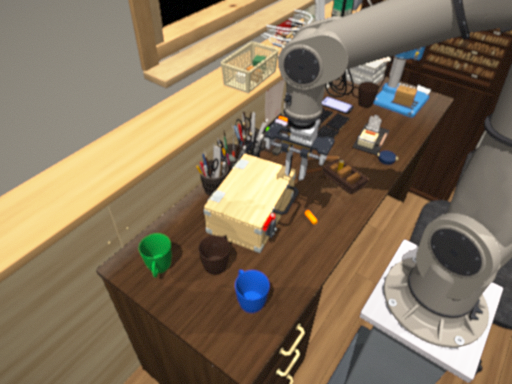

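The lid is shut and the hand is clear. The wrist picture shows the catch pivot at (286,73), with the catch pointing up in the image (+y). I'll move over it to measure.

```bash
python3 -m crank '[[15,7,0,0,0.2],[35,16,0,0,0.2],[52,24,0,0,0.2],[60,26,0,0,0.2],[60,26,0,0,0.2]]'
python3 - <<'E'
from h import *
st=info(); c=eyes.get_calibration("wrist"); im=eyes.get_image("wrist"); cv2.imwrite('pics/wrist8.png',im[:,:,::-1])
print([(c[k]) for k in ("R","t")])
np.savez("c8.npz",**{k:np.array(v) for k,v in c.items()})
for q in ["catch_pivot","catch_grip"]: print(q,[(Lc(d["position"]),d["confidence"]) for d in landmark_of("wrist",q)][:2])
E
```

```text
clock: 17.9
ee_pos: [0.4896, 0.0866, 0.2459]
tool_rot: [-0.0, 0.64, 0.768, -0.0]
contact_force: [0.6, 0.6, 0.2]
finger_gap: 0.0374
t 17.9 world [0.4896 0.0866 0.2459] case [-107.6441   61.3223  245.8599] toolx yaw rel case deg 89.66455329922017 F [0.6156 0.5883 0.1843] gap 0.03738258202123195 q [ 0.2011  0.1529 -0.5529  1.9428  0.0908  1.0704 -0.2082]
[array([[ 0.9836,  0.1804, -0.0002],
       [ 0.1736, -0.9467,  0.2714],
       [ 0.0488, -0.267 , -0.9625]]), array([-0.4967, -0.0369,  0.411 ])]
catch_pivot [(array([-106.3293,   97.083 ,  147.5   ]), 0.56)]
catch_grip [(array([-106.2376,  126.9928,  145.1   ]), 0.93)]
```

View pics/wrist8.png

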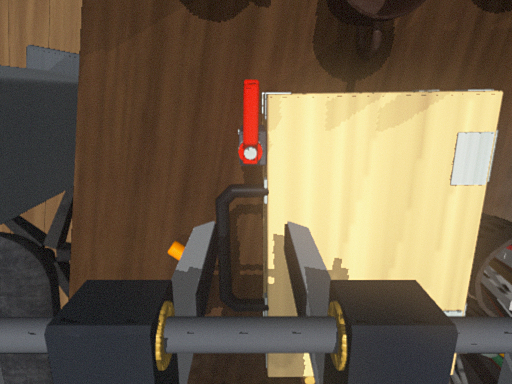

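The wrist view shows the pivot at (250,153) and the catch reaching up to (251,80), so it is parked close to 0. I'll move on to above the rib and take a second view.

```bash
python3 -m crank '[[20,0,0,0,0.2],[30,0,0,0,0.2],[30,0,0,0,0.2]]'
python3 - <<'E'
from h import *
st=info(); c=eyes.get_calibration("wrist"); im=eyes.get_image("wrist"); cv2.imwrite('pics/wrist9.png',im[:,:,::-1])
np.savez("c9.npz",**{k:np.array(v) for k,v in c.items()})
for q in ["catch_pivot","catch_grip"]: print(q,[(Lc(d["position"]),d["confidence"]) for d in landmark_of("wrist",q)][:2])
a=cv2.imread("pics/wrist8.png")[60:180,200:320]; b=im[60:240,200:320,::-1]
cv2.imwrite("pics/c8.png",cv2.resize(a,None,fx=5,fy=5,interpolation=cv2.INTER_CUBIC));cv2.imwrite("pics/c9.png",cv2.resize(b,None,fx=3.3,fy=3.3,interpolation=cv2.INTER_CUBIC))
E
```

```text
clock: 18.35
ee_pos: [0.4841, 0.116, 0.2461]
tool_rot: [0.0, 0.64, 0.768, 0.0]
contact_force: [-0.0, -0.7, 0.6]
finger_gap: 0.0376
t 18.35 world [0.4841 0.116  0.2461] case [-107.5119   91.2276  246.117 ] toolx yaw rel case deg 89.65310954759592 F [-0.0419 -0.7448  0.623 ] gap 0.03757152055751464 q [ 0.1607  0.1561 -0.5753  1.9406  0.0964  1.0715 -0.2734]
catch_pivot [(array([-110.1792,   97.7136,  147.9   ]), 0.97)]
catch_grip [(array([-101.6061,  124.5848,  145.9   ]), 0.95)]
```

View pics/c8.png

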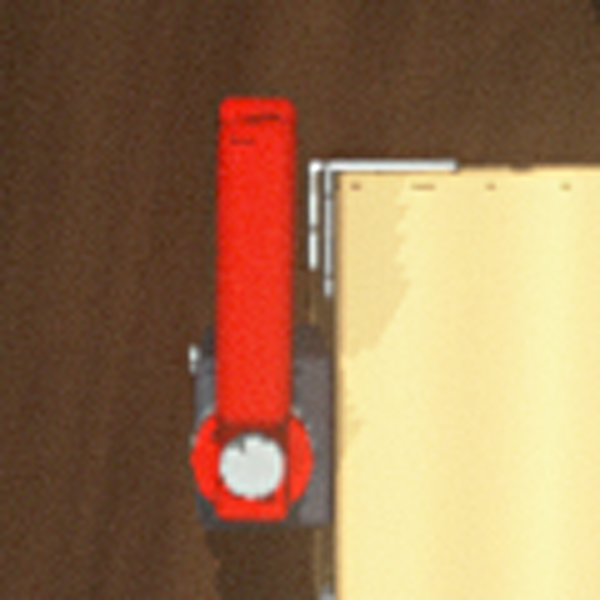

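View pics/c9.png

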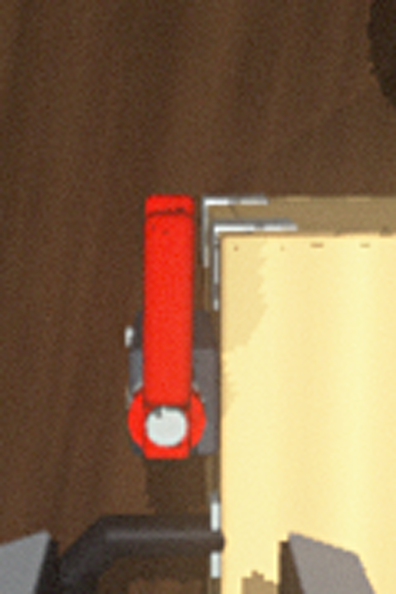

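Run:
```python
from h import *
a=dict(np.load("c8.npz"));b=dict(np.load("c9.npz"))
P=tri(a,(250.4,153),b,(250.3,189.4)); E=tri(a,(251.4,83),b,(251.5,124.2)); print("pivot",Lc(P),"end",Lc(E))
# ray at z=.147
for c,ps in ((a,[(250.4,153),(251.4,83)]),(b,[(250.3,189.4),(251.5,124.2)])):
    R=c["R"];C=-R.T@c["t"]
    for p in ps:
        d=R.T@np.linalg.inv(c["camera_matrix"])@np.array([*p,1]); print(Lc(C+d*(.147-C[2])/d[2]))
```

```text
pivot [-108.1918   94.1676  139.4238] end [-106.996   146.6984  143.364 ]
[-108.1212   95.4846  147.    ]
[-107.0458  146.6114  147.    ]
[-108.2235   96.3351  147.    ]
[-106.9604  147.0261  147.    ]
```

The pivot is at local (-108, 96) and the catch angle is about 0.02 rad. At the start the rear finger must stay above the lid top at 122 mm, so I'll grip with TCP z = 147, which puts the tips at 128.

```bash
python3 -m crank '[[20,0,20,0,0.2],[35,0,50,0,0.2],[35,0,80,0,0.2],[35,0,95,0,0.2],[35,0,99,0,0.2],[35,0,99,0,0.2]]'
python3 - <<'E'
from h import *
st=info(); im=eyes.get_image("wrist"); cv2.imwrite('pics/wrist10.png',im[:,:,::-1])
E
```

```text
clock: 19.1
ee_pos: [0.4782, 0.1493, 0.1469]
tool_rot: [-0.0, 0.641, 0.768, -0.0]
contact_force: [-0.3, 0.6, 0.7]
finger_gap: 0.0377
t 19.1 world [0.4782 0.1493 0.1469] case [-107.1569  124.9988  146.9081] toolx yaw rel case deg 89.53503425687863 F [-0.2639  0.5763  0.7053] gap 0.037670978657300035 q [ 0.0715  0.286  -0.5798  2.0376  0.2027  0.8736 -0.4409]
```

View pics/wrist10.png

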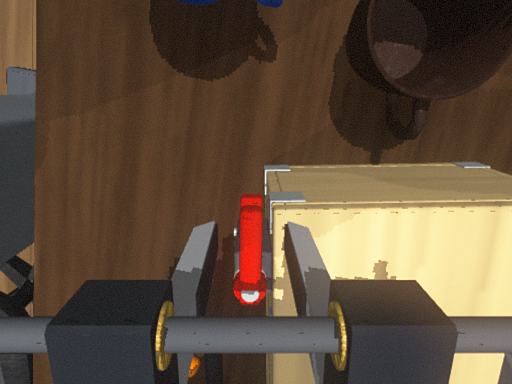

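The rib at (252,240) sits centred between the fingers and nothing is touching. I'll close on it.

```bash
python3 -m crank '[[0,0,0,0,0.45],[0,0,0,0,0.6],[0,0,0,0,0.7],[0,0,0,0,0.74],[0,0,0,0,1],[0,0,0,0,1],[0,0,0,0,1]]'
python3 - <<'E'
from h import *
info()
E
```

```text
clock: 19.85
ee_pos: [0.4779, 0.1498, 0.1472]
tool_rot: [-0.0, 0.641, 0.768, -0.0]
contact_force: [-4.0, -0.5, 6.4]
finger_gap: 0.0115
t 19.85 world [0.4779 0.1498 0.1472] case [-107.3593  125.5329  147.2138] toolx yaw rel case deg 89.5678684002249 F [-4.0462 -0.47    6.3803] gap 0.011461559062821326 q [ 0.0709  0.2853 -0.5805  2.0379  0.2027  0.8738 -0.4415]
```

```bash
python3 -m crank '[[-0.1,2.4,0,4.5,1],[-0.4,4.7,0,9,1],[-0.8,7,0,13.5,1],[-1.5,9.3,0,18,1],[-2.3,11.5,0,22.5,1],[-3.3,13.6,0,27,1],[-4.4,15.7,0,31.5,1],[-5.7,17.6,0,36,1],[-7.2,19.5,0,40.5,1],[-8.8,21.2,0,45,1],[-8.8,21.2,0,45,1]]'
python3 - <<'E'
from h import *
info()
E
```

```text
clock: 20.95
ee_pos: [0.5012, 0.1446, 0.1473]
tool_rot: [0.0, 0.886, 0.464, 0.0]
contact_force: [2.7, -3.5, 2.6]
finger_gap: 0.0114
t 20.95 world [0.5012 0.1446 0.1473] case [-85.4105 116.0974 147.2727] toolx yaw rel case deg 44.463991916017505 F [ 2.747  -3.494   2.6429] gap 0.011366944755456873 q [-0.0415  0.2957 -0.4248  2.0023  0.158   0.874  -1.1585]
```

```bash
python3 -m crank '[[-0.1,2.4,0,4.5,1],[-0.4,4.7,0,9,1],[-0.8,7,0,13.5,1],[-1.5,9.3,0,18,1],[-2.3,11.5,0,22.5,1],[-3.3,13.6,0,27,1],[-4.4,15.7,0,31.5,1],[-5.7,17.6,0,36,1],[-7.2,19.5,0,40.5,1],[-8.7,21.1,0,44.5,1],[-8.7,21.1,0,44.5,1]]'
python3 - <<'E'
from h import *
info()
for n in ['top']:
    im=eyes.get_image(n); cv2.imwrite(f'pics/{n}11.png',im[:,:,::-1])
E
```

```text
clock: 22.05
ee_pos: [0.514, 0.1247, 0.1474]
tool_rot: [0.0, 0.996, 0.094, 0.001]
contact_force: [7.0, -6.2, 0.9]
finger_gap: 0.0116
t 22.05 world [0.514  0.1247 0.1474] case [-76.496   94.1856 147.3593] toolx yaw rel case deg 0.026695360626066034 F [ 7.004  -6.1611  0.8814] gap 0.011558054534152101 q [-0.1277  0.2908 -0.2735  1.9947  0.1036  0.8673 -1.8395]
```

Now I'll release straight open, lift, and check.

```bash
python3 -m crank '[[0,0,0,0,0.6],[0,0,0,0,0.4],[0,0,0,0,0.4],[0,0,-25,0,0.4],[0,0,-60,0,0.4],[-20,0,-100,0,0.4],[-60,0,-130,0,0.4],[-80,0,-130,0,0.4],[-80,0,-130,0,0.4]]'
python3 - <<'E'
from h import *
info()
for n in ['top','wrist','scene']:
    c=eyes.get_calibration(n)
    im=eyes.get_image(n); cv2.imwrite(f'pics/{n}12.png',im[:,:,::-1])
    for q in ["lid_handle","catch_pivot","catch_grip","mug","orange_marker","pale_seal"]: print(n,q,[(Lc(d["position"]),d["confidence"]) for d in landmark_of(n,q)][:3])
E
```

```text
clock: 23.0
ee_pos: [0.4327, 0.1105, 0.2781]
tool_rot: [0.0, 0.995, 0.095, 0.001]
contact_force: [-0.1, -0.2, -0.7]
finger_gap: 0.0283
t 23.0 world [0.4327 0.1105 0.2781] case [-159.0926   95.3934  278.0916] toolx yaw rel case deg 0.12750872054095908 F [-0.1417 -0.1818 -0.6504] gap 0.028290412869160713 q [-0.0966  0.0091 -0.2977  2.0103  0.004   1.1208 -1.7766]
top lid_handle [(array([ 94.5985,   3.3796, 112.5   ]), 0.7)]
top catch_pivot []
top catch_grip []
top mug [(array([  2.8878, 224.9234,   1.2   ]), 0.97), (array([-132.6632,  298.9617,   -1.9   ]), 0.95), (array([148.6686, 322.9042,  -3.2   ]), 0.64)]
top orange_marker []
top pale_seal [(array([ -37.5816, -210.3832,    2.7   ]), 0.45)]
wrist lid_handle [(array([-129.9114,   -2.2601,  114.1   ]), 0.69)]
wrist catch_pivot [(array([-106.2689,   99.0055,  146.1   ]), 0.78)]
wrist catch_grip [(array([-75.4935,  98.6475, 145.3   ]), 0.74), (array([-190.1905,  -61.7423,   -1.2   ]), 0.38)]
wrist mug [(array([-138.6509,  299.5919,   -0.6   ]), 0.95), (array([  1.8441, 227.4632,   3.8   ]), 0.85)]
wrist orange_marker [(array([-191.435,  -60.793,   -1.6  ]), 0.93)]
wrist pale_seal []
scene lid_handle [(array([-132.4843,   -1.8724,  114.2   ]), 0.59), (array([-109.4163,   95.838 ,  144.2   ]), 0.54)]
scene catch_pivot [(array([-107.1199,   97.7424,  144.9   ]), 0.94)]
scene catch_grip [(array([-74.4584,  92.8519, 149.1   ]), 0.74)]
scene mug [(array([-138.8043,  295.0404,   -0.4   ]), 0.9), (array([154.7914, 324.5896,  -0.8   ]), 0.88), (array([  7.1389, 229.6115,  -2.4   ]), 0.81)]
scene orange_marker [(array([-186.9448,  -58.5935,   -5.7   ]), 0.51)]
scene pale_seal [(array([-133.5688,   -5.4324,  116.4   ]), 0.5)]
```

View pics/wrist12.png

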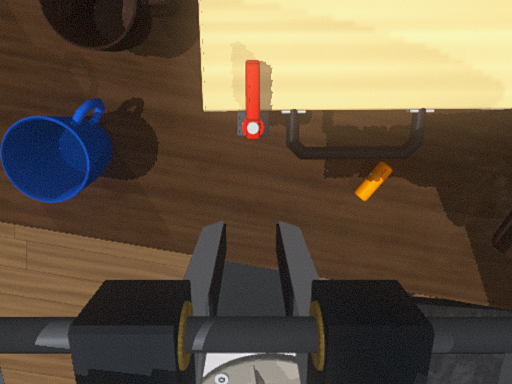

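View pics/scene12.png

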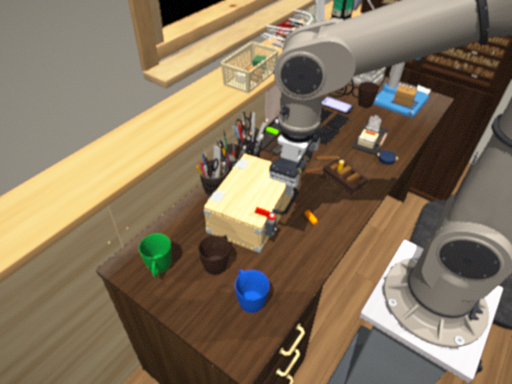

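View pics/top12.png

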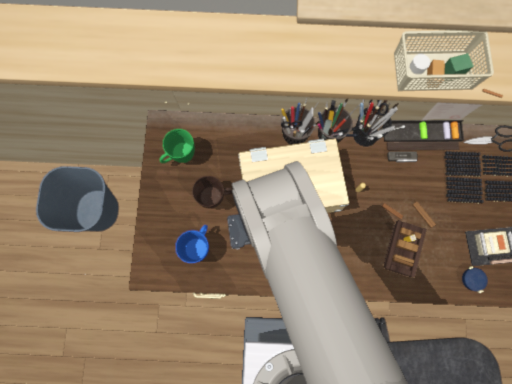

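The catch lies straight across the lid, from (252,128) to (253,62) in the wrist view. The lid is flat. The mug, seal and marker are at the same pixels as at the start, and the hand is clear.

```bash
python3 -m crank '[[0,0,0,0,0.4],[0,0,0,0,0.4],[0,0,0,0,0.4]]'; python3 -c "
from station import job; print(job.finish_job())"
```

```text
clock: 24.35
ee_pos: [0.4344, 0.1107, 0.277]
tool_rot: [-0.0, 0.996, 0.094, 0.0]
contact_force: [-0.4, -0.0, 0.9]
finger_gap: 0.0282
the job is handed in; nothing more can be done
None
```

The tool case is shut and latched, and I handed the job in at about 24 s of the 64 s allowed.

**What I did:** I pushed the red pad until the knuckle broke, which brought the lid down about 0.1 rad. Then I gripped the black bar and lowered the lid along its arc until it rested on the rim. Last, I gripped the red catch and turned it about 89.5° clockwise so it lies across the lid.

**Last checks:**
- **Lid:** the wrist and scene views put the handle at about 114 mm, against 116 mm expected when shut. The pictures show the lid lying flat.
- **Catch:** it points straight rearward across the lid. The landmarks put its grip about 32 mm behind the turning axis and in line with it to within a few mm.
- **Mug, seal and marker:** all three are where they were at the start.
- **Robot:** the hand is clear of everything and the force on the tool is about zero.

**What disagreed:**
- **Case position:** my estimate was about 2 mm off, which caused a side pull of about 12 N near the end of the lowering. I corrected for it.
- **Seating the lid:** the lid pressed up on the fingers with a brief 38 N as it landed. I eased this off before letting go.
- **Bar height:** the hand read the bar at 117.7 mm when it was seated, 1.7 mm above nominal.
- **Landmarks:** the network gave a few false hits, such as the handle from the top view while the arm hid it. I ignored these in favour of the other views.

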